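# Feel the gap of a gel-plate clamp with a gauge blade

### The arm

A 6-joint arm with a two-finger parallel gripper is mounted at the origin on the work surface. World frame = base frame: x ahead of the robot, y to its left, z up, the work surface at z = 0. Lengths are in m, angles in rad, forces in N, time in s.
With the tool pointing down it reaches from about 0.25 to 0.775 m from the base axis. Payload 4 kg.
Tool frame: the origin (TCP) lies between the finger pads, 19 mm behind the fingertips; this is the grasp point; y points along the fingers, z is the direction in which the jaws open and shut, and the axes are right-handed (so a half turn about y gives the same grasp; the last joint's range is limited). The gripper opens to 85 mm and grips with 20 to 120 N. Pads are 22 mm wide; open, the fingers measure 114 mm over their backs; the gripper's body (76 mm by 85 mm) begins 54 mm behind the grasp point. The pads swing forward as they close: fully open they stand 13 mm farther back than shut.
Start: joints at [-1.251, 0.087, 1.371, -0, 1.684, -0.103], TCP at [0.226, -0.502, 0.25] pointing down, gripper open.
Joint ranges: [-3.1, 3.1], [-0.76, 2.03], [0.27, 2.55], [-1.08, 4.22], [0.17, 2.65], [-2.57, 2.57]. Speed limits (rad/s): [2.79, 2.79, 3.14, 3.14, 3.14, 3.14].

### API

Orientations are given as a unit quaternion [w, x, y, z].
In Python, from cell import * gives the robot as it stands.
- The arm moves only by the shell command python3 -m pendant 'ROWS' [FORCE]. ROWS is JSON, a list of rows, each a list of 5 numbers: the shift along the tool's x, y, z in mm, then the turn about the tool's y in degrees, then the opening, from 0 (shut) to 1 (fully open). In form: [[dx, dy, dz, yaw, fingers], ...]. A call has 1 to 10 rows; each row shifts and turns the commanded pose from where the row before left it, along the tool's axes as they then stand; what a row does not reach is not made up. A row lasts 1/10 s, in which the tool goes at most 50 mm and 8.59 degrees, less where a joint would pass 70% of its speed; a pose out of reach is approached as far as the arm can. A call with a gripper value outside its range is refused whole. The fingers move at their own pace and stop on an object; FORCE is the grip in N (left out, the last holds). Time passes only in rows, so rows that do not move let the fingers close. It gives the time, the measured TCP pose, the force and the opening at its end, in the units of the state.
- get_obs(): the state, without advancing time (a new reading comes with each control period).
- get_image(name): name is "scene" or "top" or "wrist"; returns a dict with "frame" (384x512x3 uint8, blue, green, red), "depth" (384x512 float32, m along the optical axis (not along the pixel's ray), 0 where there is no reading), "fx", "fy", "cx", "cy" (pixels), "distortion" ([k1, k2, p1, p2, k3] as OpenCV has them; the pictures are not rectified), "extrinsics" (4x4, takes a point from camera to world coordinates). Camera axes: x right, y up, looking along -z (the intrinsics and any distortion apply to the point x, -y, -z); pixel columns grow to the right and rows downward; lengths in m; the calibration is good to about 2 mm. A picture is of the moment at which its call begins.
- hand_in(): hands the job in, once; it reports no verdict.
The state is a dict: "t": time; "joint_pos": joint angles; "dq": joint speeds; "joint_efforts": joint torques, N m; "eef_pos": TCP position; "tool_rot": TCP orientation; "contact_force": force on the tool from outside, world axes, zero at the start; "torque": the same for the moment, N m; "finger_gap": opening from 0.0 (shut) to 1.0 (fully open).
Only numpy, scipy, OpenCV 4.12 (cv2) and the standard library are available. Lean on these libraries where they do the work, as an engineer would, in place of code of your own. Each camera call takes 0.05 s, during which the arm holds its last target. There are 200 camera calls.

### The job

Take the plain flat gauge blade out of its stand by its handle (leave the toothed comb) and slide it, upright, down between the two glass plates of the gel clamp until it drags snugly on both plates: about 5 N of drag as it slides, gently, not rammed home. Finish holding it still at that depth, with the handle still in the gripper, and leave everything else where it stands.

Things in the scene. Friction and masses are not known exactly. Their poses are not given: they have to be found in the camera images.
- gauge: Plain upright steel blade 3 mm thick (x), 30 mm wide (y), 85 mm long, with a white plastic handle on top, 16 mm thick (x), 34 mm wide (y), 45 mm tall. Origin: centre of the blade's bottom edge; z up along the blade, so the handle spans z = 85 to 130 mm; x normal to the flat face. Mass about 90 g. Starts in one of the stand's slots, 42 mm deep in it, its axes along the stand's.
- rack: The grey stand, fixed, 70 x 140 mm, 50 mm tall, origin at the centre of its underside. Two slots (4 mm in x + 1 mm play, 31 mm in y + 1 mm play, 42 mm deep, floors 8 mm above the bench) at y = -36 and +36 mm; one holds the gauge, the other the comb.
- comb: White comb in the other slot: four teeth instead of a plain blade and a thinner, wider handle (8 x 44 x 24 mm, its top 104 mm above the comb's bottom). Origin: centre of its lower end, z up. Leave it in its slot.
- clamp: The gel-plate clamp, fixed to the bench: a grey base 130 x 170 x 14 mm with two posts 102 mm tall at y = +-72 mm. Origin at the centre of the base's underside, x normal to the plates, z up; its yaw is the plates' yaw.
- mouth (a point): Centre of the top of the clamp's mouth, 120 mm above the bench; axes as the clamp's. Two grey guide lips, 88 mm long in y, tops 22 mm apart in x, funnel over 14 mm of height to the glass, where the gap is 4.9 to 7.5 mm. Below, the gap narrows by 1 mm per 10 mm: the blade first touches both plates with its lower end 33 to 59 mm below this point, by the hidden gap setting, so feel for it.
- back_plate: The upright glass plate on the clamp's +x side, 84 mm wide, 5 mm thick, with its guide lip. It and the front plate float together along x by up to 8 mm either way under very light force (60 N/m), so the pair centres itself on the blade. Origin: at rest as the clamp's.
- front_plate: The glass plate on the clamp's -x side, 84 mm wide, 55 mm tall, 5 mm thick, leaning so that the gap narrows downward, with its guide lip; sprung towards the back plate with 8 N per mm, so the blade's drag grows by roughly 0.5 to 1 N per mm while it slides (less once stopped). Origin: at rest and at mid setting as the clamp's.
- reagent: White bottle with a cap, 52 mm across, 100 mm tall, origin under its centre. Leave alone.
- amber: Amber jar, 60 mm across, 85 mm tall, origin under its centre. Leave alone.
- beaker: Clear plastic beaker, 66 mm across, 85 mm tall, origin under its centre. Leave alone.
Not all that is in view belongs to the job. Of the things like the gauge, leave any that is blue; of the rest the smaller one is meant.

How it is judged:
By the outcome, as a careful person would: the job done as asked, in the order asked, and still so for the second after the job is handed in, while the arm keeps its last pose, push and grip.
It also fails if it takes over 40 s, if anything falls off the work surface, if the arm or the gripper's body presses on something with over 40 N, if the wrist force passes 120 N, or if a joint passes its speed limit or range.

## Working session

There is one attempt and no reset: what is moved stays moved. The work goes in short steps, Python scripts to look and compute and a shell command to move; the robot and the scene stay as the last step left them, time stands still between calls to the robot, and variables do not carry over. Pictures are saved under pics/ and viewed, about 8 in all and at most 12, crops included, and the job is handed in when it is done.

```bash
ls; mkdir -p pics; cat > h.py <<'E'
from cell import *
import numpy as np, cv2
def world(im,uv,d=None):
    """pixels -> world, using depth at pixel (or given depth)"""
    uv=np.atleast_2d(np.array(uv,float))
    K=np.array([[im['fx'],0,im['cx']],[0,im['fy'],im['cy']],[0,0,1]])
    n=cv2.undistortPoints(uv[:,None],K,np.array(im['distortion'],float))[:,0]
    if d is None: d=im['depth'][uv[:,1].astype(int),uv[:,0].astype(int)]
    P=np.c_[n[:,0]*d,-n[:,1]*d,-np.ones(len(n))*d]
    E=np.array(im['extrinsics']); return P@E[:3,:3].T+E[:3,3]
def cloud(im):
    h,w=im['depth'].shape; u,v=np.meshgrid(np.arange(w),np.arange(h))
    return world(im,np.c_[u.ravel(),v.ravel()]).reshape(h,w,3)
E
python3 - <<'E'
from h import *
import pickle
for n in("scene","top"):
    im=get_image(n);pickle.dump(im,open(n+'.pkl','wb'));cv2.imwrite(f'pics/{n}.png',im['frame'])
    print(n,im['extrinsics'],im['fx'])
print(get_obs())
E
```

```text
pics
scene [[ 0.28656988 -0.64242704  0.71074974  1.3238341 ]
 [ 0.95797904  0.20174849 -0.20389631 -0.17772171]
 [-0.01240419  0.7393139   0.67324668  0.73852095]
 [ 0.          0.          0.          1.        ]] 368.44943329454367
top [[-0.02893013  0.99068506 -0.13306452  0.49928183]
 [-0.99958069 -0.02851042  0.0050588  -0.00918313]
 [ 0.00121795  0.13315507  0.99109447  1.12687119]
 [ 0.          0.          0.          1.        ]] 353.9540108224422
{'t': 0.1, 'joint_pos': array([-1.25107743e+00,  8.79107768e-02,  1.37213084e+00,  1.11867896e-06,
        1.68362738e+00, -1.03103152e-01]), 'dq': array([-0.00040141, -0.00158053, -0.00384447, -0.00091363, -0.00043099,
        0.00052046]), 'joint_efforts': array([ 2.18889123e-03, -3.53015184e+01, -3.14218318e+01, -8.71319980e-05,
        7.90812133e-03,  2.07036385e-05]), 'eef_pos': array([ 0.22554508, -0.50116168,  0.24892587]), 'tool_rot': array([ 0.14830009, -0.14845801,  0.69209307, -0.69063339]), 'contact_force': array([ 0.29857495,  0.23142622, -0.76252837]), 'torque': array([0.03028786, 0.00935037, 0.02113446]), 'finger_gap': 1.0054051823162127}
```

View pics/scene.png

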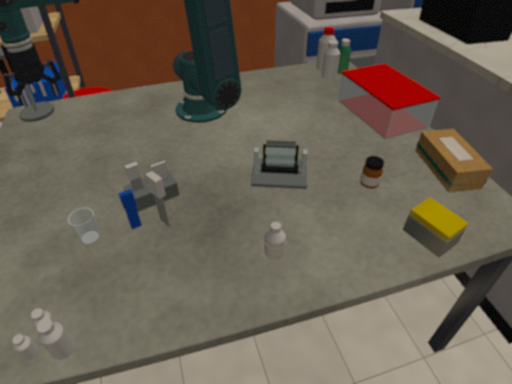

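View pics/top.png

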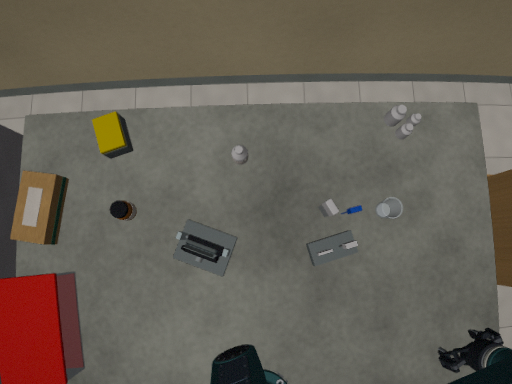

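Scene: the stand is at about (155,190), with two white handles at (133,170) and (155,180), a taller white piece in front at (160,200) and a blue piece at (130,208). The clamp is at (281,165). I'll enlarge this area to tell the gauge-like pieces apart.

```bash
python3 - <<'E'
from h import *
import pickle
s=pickle.load(open('scene.pkl','rb'));t=pickle.load(open('top.pkl','rb'))
a=cv2.resize(s['frame'][145:245,105:195],None,fx=5,fy=5,interpolation=cv2.INTER_CUBIC)[:500]
b=cv2.resize(t['frame'][190:270,300:370],None,fx=5,fy=5,interpolation=cv2.INTER_CUBIC)
b=cv2.copyMakeBorder(b,0,100,0,0,cv2.BORDER_CONSTANT)
cv2.imwrite('pics/c1.png',np.hstack([a,b])[:, :800])
C=cloud(t)
for n,p in dict(w1=(331,207),blue=(354,210),h1=(325,252),h2=(351,244),rack=(337,250),lipL=(195,248),base=(190,228),bench=(280,200)).items(): print(n,C[p[1],p[0]].round(3))
# heights map
z=C[...,2]; print((z[236:268:2,306:362:3]*1000).round().astype(int))
E
```

```text
w1 [ 0.583 -0.213  0.17 ]
blue [ 0.576 -0.287  0.129]
h1 [ 0.46  -0.201  0.112]
h2 [ 0.481 -0.27   0.141]
rack [ 0.463 -0.25   0.049]
lipL [0.482 0.169 0.108]
base [0.544 0.201 0.014]
bench [ 0.626 -0.086 -0.002]
[[  -1   -5    3    1    1    0   -1   -1   32   51 1127   50   48   49
    49   48   -1   -2    3]
 [  -1    2   -2   -3    1    2   37   50   47   52   49   48   51   51
    51   47   -2    1    2]
 [  -2   -1   -2    0   44   50   49   55   54   50   49   47   50   49
    52   52   -2   -1    1]
 [   0    1   49   45   53   51   46   50   49   51   52   53   53   48
   126  137  140   -2    0]
 [  12   48   48   52   48   50   48   47   49   48   51   49  107  135
   138  141  137  138    2]
 [   2   51   49   49   47   51   51   52   50   50   50   52  100  134
   136  140  142   -1    0]
 [   2   49   49   46   52 1127   50   52   49   51   47   48   50  124
   138   49   52    0   -2]
 [  -2   36   51   47   50   52   28  111  115  108   52   53   50   50
    48   46   50   48   -2]
 [   2   20   50   48   52  109  112  115  110   50   49   51   50   50
    49   48   47   48    0]
 [   1    6   48   49  106  112   54   46   49   51   49   47   47   47
    53   52    2    0    2]
 [  -1    5   52   49   49   48   50   52   49   49   49   51   47   46
     0   -3    1   -1    4]
 [   1    1   47   46   50   50   49   48   52   49   51   51    0   -2
    -4   -1    0    4    3]
 [  -1   -2   27   50   48   52   48   46   47   -3   -2   -2    1   -3
    -3    2    0   -1   -4]
 [   1   -1   17   48   47   48   52   48   -3   -3    1   -1    0    5
     0   -1    2   -2    0]
 [  -1   -2    0   50   47   50    2   -4    1    0   -2    2   -2   -3
    -1    1    1    1   -2]
 [   0    2   -1    1    3   -1   -6    2   -2    4   -1    0    0   -5
    -1   -2    3    3   -1]]
```

View pics/c1.png

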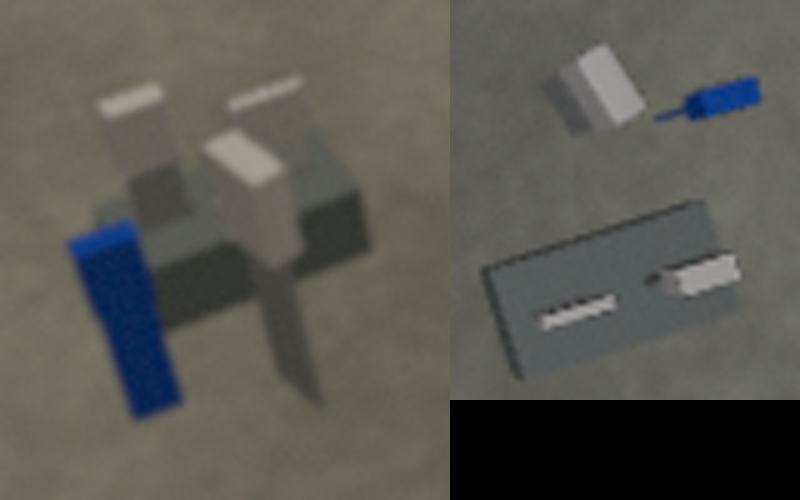

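Candidates, in top-view pixels:
- **White handle in the stand (350,244):** top at about 138 mm, which matches 8 + 130 mm. It's a plain blade, so this is the gauge.
- **Standing white one (331,207):** top at about 170 mm, so it's larger and a decoy.
- **Blue one (354,210):** to be left alone.
- **Thin, wide handle (325,252):** top at about 112 mm, so it's the comb.

Next I'll fit the poses.

```bash
cat >> h.py <<'E'
from scipy.spatial.transform import Rotation as R
def rect(P):
    """centre, sizes (long, short), yaw of the short axis (x) in deg"""
    (c,s,a)=cv2.minAreaRect((P[:,:2]*1000).astype(np.float32))
    b=cv2.boxPoints((c,s,a)); e=[b[1]-b[0],b[2]-b[1]]; l=max(e,key=np.linalg.norm)
    y=np.degrees(np.arctan2(l[1],l[0]))-90; y=(y+90)%180-90
    return np.round(c,1),np.round(sorted(s),1),round(float(y),1)
def toolrot(): return R.from_quat(np.array(get_obs()['tool_rot'])[[1,2,3,0]])
def sel(C,c,r,z0,z1):
    P=C.reshape(-1,3); return P[(np.hypot(P[:,0]-c[0],P[:,1]-c[1])<r)&(P[:,2]>z0)&(P[:,2]<z1)]
E
python3 - <<'E'
from h import *
import pickle
for n in('top','scene'):
    C=cloud(pickle.load(open(n+'.pkl','rb'))); print(n)
    for nm,c,r,a,b in (('rack',(.465,-.24),.095,.043,.056),('gauge',(.48,-.27),.04,.132,.146),('comb',(.46,-.2),.04,.106,.118),('base',(.49,.17),.125,.009,.02),('lips',(.49,.17),.07,.104,.128),('big',(.583,-.213),.05,.163,.18),('blue',(.576,-.287),.05,.12,.137)):
        P=sel(C,c,r,a,b); print(nm,len(P),rect(P),P.mean(0).round(4))
print(toolrot().as_matrix().round(3))
E
```

```text
top
rack 922 (array([ 469.9, -237.7]), array([ 71.2, 139.7]), 15.6) [ 0.4697 -0.2334  0.0495]
gauge 73 (array([ 479.7, -271.3]), array([15.8, 34.9]), 15.7) [ 0.4796 -0.2707  0.1373]
comb 46 (array([ 460.5, -204.4]), array([ 8.4, 42.9]), 15.5) [ 0.4607 -0.2043  0.1113]
base 1420 (array([475.7, 159.1]), array([146.7, 168.4]), -21.8) [0.4836 0.152  0.0138]
lips 234 (array([488.2, 171.6]), array([ 26.4, 119. ]), -22.3) [0.4819 0.1572 0.1142]
big 122 (array([ 586.3, -216.5]), array([21.4, 43.9]), -58.6) [ 0.5861 -0.2165  0.1671]
blue 74 (array([ 580.5, -292.2]), array([15.9, 35.5]), 12.1) [ 0.5803 -0.2911  0.1291]
scene
rack 441 (array([ 473.6, -235.6]), array([ 75., 140.]), 16.2) [ 0.48   -0.2331  0.0489]
gauge 61 (array([ 482., -271.]), array([18.6, 32.6]), 17.9) [ 0.4843 -0.2715  0.1364]
comb 46 (array([ 464.4, -202. ]), array([11.1, 42.5]), 21.0) [ 0.465  -0.2028  0.1098]
base 762 (array([486.6, 154.7]), array([132.8, 170.4]), -22.4) [0.5155 0.1441 0.013 ]
lips 236 (array([485.1, 156.3]), array([28.6, 86.4]), -20.6) [0.4848 0.157  0.1134]
big 106 (array([ 588.5, -215.2]), array([21.8, 44.5]), -60.5) [ 0.5906 -0.2157  0.1665]
blue 87 (array([ 583.9, -292.7]), array([17.6, 32.5]), 12.0) [ 0.5857 -0.2925  0.1267]
[[-0.912 -0.001  0.41 ]
 [-0.41   0.002 -0.912]
 [-0.    -1.    -0.002]]
```

```bash
python3 -m pendant '[[-20,0,-6.5,0,0.6],[-45,0,-14.5,0,0.6],[-45,0,-14.5,0,0.6],[-45,0,-14.5,0,0.6],[-45,0,-14.5,0,0.6],[-45,0,-14.5,0,0.6],[-45,0,-14.5,0,0.6],[-36.5,0,-12.1,0,0.6],[0,0,0,-8,0.6],[0,0,0,-8,0.6]]' && python3 -m pendant '[[0,0,0,-8,0.6],[0,0,0,-8,0.6],[0,0,0,-8,0.6],[0,0,0,-8,0.6],[0,0,0,-8,0.6],[0,0,0,-8,0.6],[0,0,0,-8,0.6],[0,0,0,-8,0.6],[0,0,0,-1.4,0.6],[0,0,0,0,0.6]]'; python3 - <<'E'
from h import *
im=get_image('wrist');cv2.imwrite('pics/w1.png',im['frame']);o=get_obs()
M=toolrot().as_matrix();print(o['eef_pos'].round(4),M.round(3),np.degrees(np.arctan2(M[1,2],M[0,2])),o['joint_pos'].round(2))
C=cloud(im);P=sel(C,(.48,-.27),.04,.130,.148);print(len(P),rect(P),P.mean(0).round(4))
E
```

```text
t: 1.1
eef_pos: [0.4809, -0.2698, 0.2491]
tool_rot: [0.246, -0.246, 0.663, -0.662]
contact_force: [0.0, -0.3, -0.3]
finger_gap: 0.602
t: 2.1
eef_pos: [0.4799, -0.2712, 0.2495]
tool_rot: [-0.563, 0.563, -0.428, 0.428]
contact_force: [0.0, 0.3, 1.2]
finger_gap: 0.599
[ 0.48   -0.2712  0.2497] [[ 0.267 -0.001  0.964]
 [-0.964  0.     0.267]
 [-0.    -1.    -0.   ]] 15.496859155782152 [-0.62  0.09  1.37 -0.    1.68 -0.89]
670 (array([ 482.7, -271.1]), array([15.8, 34. ]), 15.6) [ 0.4824 -0.2699  0.1391]
```

View pics/w1.png

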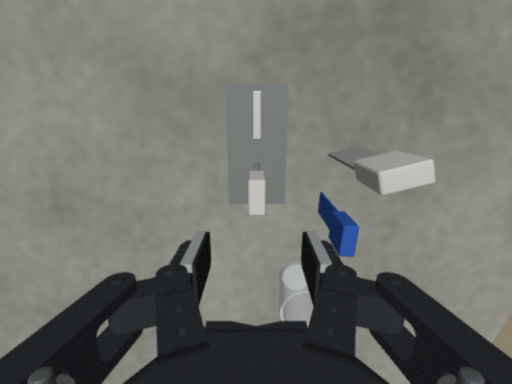

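The wrist view shows the gauge handle at (257,195), with the comb beyond it at (257,115) and the blue and large decoys clear on the right. Descending to grasp.

```bash
python3 -m pendant '[[0,20,1.7,0,0.6],[0,40,0,0,0.6],[0,40,0,0,0.6],[0,20,0,0,0.6],[0,11.5,0,0,0.6],[0,0,0,0,0.6],[0,0,0,0,0.1],[0,0,0,0,0.1],[0,0,0,0,0.1],[0,0,0,0,0.1]]' 50; python3 -m pendant '[[0,0,0,0,0.1],[0,0,0,0,0.1],[0,0,0,0,0.1],[0,0,0,0,0.1]]'
```

```text
t: 3.15
eef_pos: [0.4824, -0.2717, 0.1208]
tool_rot: [-0.563, 0.564, -0.426, 0.429]
contact_force: [-1.5, 0.3, 6.1]
finger_gap: 0.178
t: 3.55
eef_pos: [0.4824, -0.2717, 0.1207]
tool_rot: [-0.563, 0.563, -0.426, 0.429]
contact_force: [-1.1, 0.3, 5.8]
finger_gap: 0.181
```

```bash
python3 -m pendant '[[0,-5,0,0,0.1],[0,-15,0,0,0.1],[0,-20,0,0,0.1],[0,-25,0,0,0.1],[0,-35,0,0,0.1],[0,-40,0,0,0.1],[0,-25,0,0,0.1],[0,0,0,0,0.1],[0,0,0,0,0.1]]'; python3 - <<'E'
from h import *
o=get_obs();M=toolrot().as_matrix();print(o['eef_pos'],M.round(3),o['contact_force'],o['finger_gap'])
im=get_image('scene');cv2.imwrite('pics/s2.png',cv2.resize(im['frame'][80:230,80:320],None,fx=3,fy=3,interpolation=cv2.INTER_CUBIC))
p=np.array(o['eef_pos']);t=np.array([.485,.157,p[2]]);print('delta tool mm',(M.T@(t-p)*1000).round(1))
E
```

```text
t: 4.45
eef_pos: [0.4818, -0.2706, 0.284]
tool_rot: [0.564, -0.563, 0.427, -0.428]
contact_force: [-0.2, 0.7, -2.2]
finger_gap: 0.179
[ 0.481791   -0.27063888  0.2839975 ] [[ 0.27   0.001  0.963]
 [-0.963 -0.     0.27 ]
 [ 0.    -1.     0.001]] [-0.17811152  0.71961124 -2.15824103] 0.17924549235931697
delta tool mm [-4.109e+02 -1.000e-01  1.183e+02]
```

View pics/s2.png

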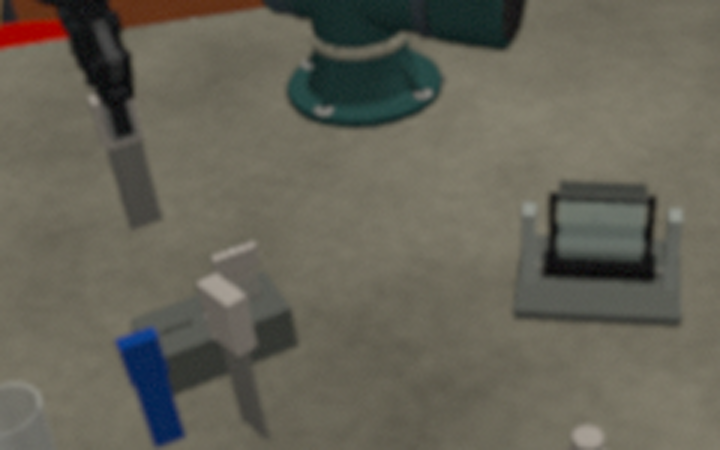

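The blade is out and held upright at (130,180); the comb and decoys haven't moved, and the clamp is clear at (600,250). Now moving towards the clamp.

```bash
python3 -m pendant '[[-20,0,5.7,0,0.1],[-40,0,11.5,0,0.1],[-45,0,13,0,0.1],[-45,0,13,0,0.1],[-45,0,13,0,0.1],[-45,0,13,0,0.1],[-40,0,11.5,0,0.1],[-30,0,8.5,0,0.1],[-20,0,5.5,0,0.1],[0,0,0,7.5,0.1]]';python3 -m pendant '[[0,0,0,7.5,0.1],[0,0,0,7.5,0.1],[0,0,0,7.5,0.1],[0,0,0,7.5,0.1],[0,0,0,0,0.1],[0,0,0,0,0.1]]'; python3 - <<'E'
from h import *
import pickle
o=get_obs();M=toolrot().as_matrix();p=o['eef_pos'];print(p,M.round(3),np.degrees(np.arctan2(M[1,2],M[0,2])))
im=get_image('wrist');pickle.dump(im,open('w2.pkl','wb'));cv2.imwrite('pics/w2.png',im['frame'])
C=cloud(im);C2=cloud(pickle.load(open('top.pkl','rb')));C3=cloud(pickle.load(open('scene.pkl','rb')))
for c in(C,C2,C3):
  for r,a,b in((.05,.112,.126),(.125,.009,.02)):
    P=sel(c,(.485,.157),r,a,b);print(len(P),rect(P),P.mean(0).round(4))
E
```

```text
t: 5.5
eef_pos: [0.4827, 0.0753, 0.2807]
tool_rot: [-0.534, 0.535, -0.465, 0.461]
contact_force: [0.1, -0.2, -1.3]
finger_gap: 0.174
t: 6.1
eef_pos: [0.4834, 0.0725, 0.2817]
tool_rot: [0.396, -0.398, 0.586, -0.585]
contact_force: [1.0, 0.1, 0.7]
finger_gap: 0.182
[0.48339288 0.0724742  0.28169059] [[-0.37  -0.004  0.929]
 [-0.929 -0.    -0.37 ]
 [ 0.001 -1.    -0.003]] -21.720318684496686
1479 (array([484.9, 157.6]), array([26.5, 88.1]), -21.6) [0.485  0.1596 0.1181]
7213 (array([485.9, 157.2]), array([130.7, 171.4]), -21.6) [0.4929 0.1605 0.0153]
154 (array([481.9, 156.2]), array([26.4, 84.4]), -22.3) [0.481  0.1555 0.1173]
1420 (array([475.7, 159.1]), array([146.7, 168.4]), -21.8) [0.4836 0.152  0.0138]
145 (array([484.8, 156.2]), array([28.6, 86.1]), -20.9) [0.4841 0.1584 0.1164]
762 (array([486.6, 154.7]), array([132.8, 170.4]), -22.4) [0.5155 0.1441 0.013 ]
```

View pics/w2.png

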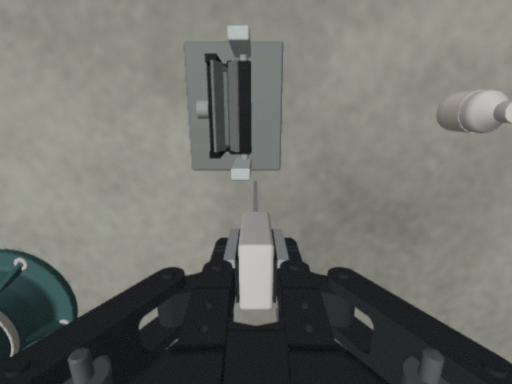

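Wrist view: the mouth is at (230,108), and the blade tip shows at (255,195). The mouth measures (484.9, 157.5) mm with a yaw of -21.6°, and the tool is at -21.7°, so they're aligned.

```bash
python3 -m pendant '[[-15,0,-5.5,0,0.1],[-25,0,-9.5,0,0.1],[-25,0,-9.5,0,0.1],[-14.5,0,-5.6,0,0.1],[0,0,0,0,0.1],[0,0,0,0,0.1],[0,0,0,0,0.1]]'; python3 - <<'E'
from h import *
import pickle
o=get_obs();M=toolrot().as_matrix();p=o['eef_pos'];print(p,o['contact_force'],np.degrees(np.arctan2(M[1,2],M[0,2])))
print('corr',(M.T@(np.array([.4849,.1575,p[2]])-p)*1000).round(1))
im=get_image('scene');f=im['frame'];cv2.imwrite('pics/s3.png',cv2.resize(f[100:200,220:340],None,fx=5,fy=5,interpolation=cv2.INTER_CUBIC))
P=cloud(im)
Q=sel(P,(.485,.157),.03,.17,.24);L=(Q-p)@M*1000  # blade face in tool axes
for lo in (55,70,85,100):
    s=L[(L[:,1]>lo)&(L[:,1]<lo+15)]; print(lo,len(s),np.median(s,0).round(1) if len(s) else '', s[:,0].min().round(),s[:,0].max().round()) if len(s) else 0
E
```

```text
t: 6.85
eef_pos: [0.4857, 0.1568, 0.2833]
tool_rot: [-0.396, 0.396, -0.586, 0.586]
contact_force: [0.4, 0.7, -0.9]
finger_gap: 0.179
[0.48572275 0.15675505 0.28329808] [ 0.39975227  0.65618613 -0.94226955] -21.886021808528678
corr [-0.4 -0.  -1. ]
55 52 [ 0.7 63.   1.2] -14.0 14.0
70 53 [-0.3 77.4  0.8] -14.0 14.0
85 48 [-0.7 92.2  1.2] -15.0 13.0
100 41 [  1.4 105.6   1.4] -13.0 13.0
```

View pics/s3.png

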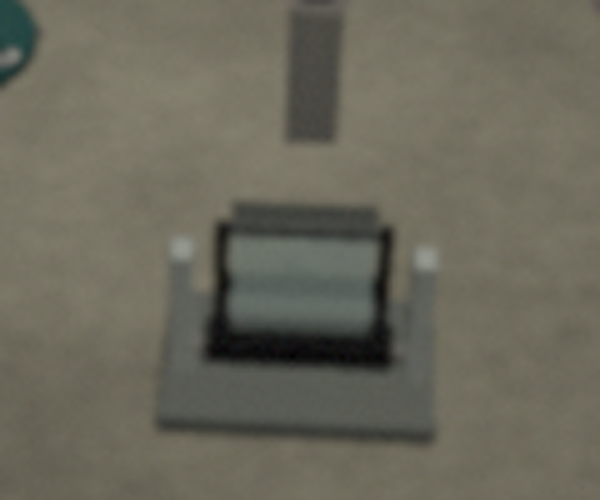

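The blade hangs upright above the mouth: face offset is constant at about 1.2 mm along its length. Lowering to about 25 mm deep, above the earliest possible contact.

```bash
python3 -m pendant '[[-0.4,10,-1,0,0.1],[0,15,0,0,0.1],[0,15,0,0,0.1],[0,9,0,0,0.1],[0,6,0,0,0.1],[0,5,0,0,0.1],[0,5,0,0,0.1],[0,5,0,0,0.1],[0,5,0,0,0.1],[0,0,0,0,0.1]]'; for i in 1 2 3; do python3 -m pendant '[[0,0,0,0,0.1]]'; done
```

```text
t: 7.9
eef_pos: [0.4846, 0.1581, 0.2077]
tool_rot: [0.396, -0.396, 0.586, -0.586]
contact_force: [0.5, 0.8, -1.3]
finger_gap: 0.183
t: 8.0
eef_pos: [0.485, 0.1582, 0.2085]
tool_rot: [-0.396, 0.396, -0.586, 0.586]
contact_force: [0.0, -0.1, -0.5]
finger_gap: 0.182
t: 8.1
eef_pos: [0.4852, 0.1582, 0.2089]
tool_rot: [-0.396, 0.396, -0.586, 0.586]
contact_force: [0.1, -0.4, -0.6]
finger_gap: 0.179
t: 8.2
eef_pos: [0.4852, 0.1582, 0.2089]
tool_rot: [-0.396, 0.396, -0.586, 0.586]
contact_force: [-0.5, -0.9, -1.7]
finger_gap: 0.177
```

The baseline Fz is about -1 N, which is the gauge's weight. Feeling downward from here.

```bash
for i in 1 2 3 4; do python3 -m pendant '[[0,1,0,0,0.1],[0,1,0,0,0.1],[0,1,0,0,0.1]]' | egrep 'eef|force'; done
```

```text
eef_pos: [0.485, 0.1582, 0.2054]
contact_force: [-0.8, -0.4, -0.8]
eef_pos: [0.485, 0.1582, 0.2024]
contact_force: [1.0, 0.3, -1.8]
eef_pos: [0.485, 0.1582, 0.1995]
contact_force: [0.1, 0.3, -1.2]
eef_pos: [0.485, 0.1582, 0.1965]
contact_force: [-0.4, -0.5, -0.6]
```

```bash
for i in 1 2 3; do python3 -m pendant '[[0,1,0,0,0.1],[0,1,0,0,0.1]]' | egrep 'eef|force'; done
```

```text
eef_pos: [0.4851, 0.1582, 0.1948]
contact_force: [-0.9, 0.0, 0.9]
eef_pos: [0.4852, 0.1582, 0.1929]
contact_force: [-0.1, -0.6, 2.6]
eef_pos: [0.4853, 0.1583, 0.191]
contact_force: [-0.4, -0.6, 3.3]
```

```bash
for i in 1; do python3 -m pendant '[[0,0.5,0,0,0.1]]' | egrep 'eef|force';python3 -m pendant '[[0,0.5,0,0,0.1]]' | egrep 'eef|force'; done
```

```text
eef_pos: [0.4853, 0.1583, 0.1905]
contact_force: [0.2, 0.3, 3.0]
eef_pos: [0.4853, 0.1582, 0.19]
contact_force: [-0.3, 0.6, 4.1]
```

```bash
python3 -m pendant '[[0,0.4,0,0,0.1]]' | egrep 'eef|force'; for i in 1 2 3 4 5; do python3 -m pendant '[[0,0,0,0,0.1]]' | egrep 'eef|force'; done; python3 - <<'E'
from h import *
o=get_obs();print(o['t'],o['finger_gap'],o['eef_pos'],o['contact_force'])
M=toolrot().as_matrix();print(M.round(3))
im=get_image('scene');cv2.imwrite('pics/s4.png',cv2.resize(im['frame'][90:230,100:320],None,fx=3.5,fy=3.5,interpolation=cv2.INTER_CUBIC))
C=cloud(im)
for nm,c,z in (('comb',(.46,-.204),(.106,.118)),('big',(.586,-.216),(.16,.18)),('blue',(.58,-.292),(.12,.137))): print(nm,rect(sel(C,c,.05,*z)))
E
```

```text
eef_pos: [0.4853, 0.1582, 0.1896]
contact_force: [0.4, 0.1, 4.4]
eef_pos: [0.4853, 0.1583, 0.1895]
contact_force: [-0.9, 0.6, 4.2]
eef_pos: [0.4852, 0.1583, 0.1894]
contact_force: [0.8, 0.2, 5.3]
eef_pos: [0.4852, 0.1583, 0.1895]
contact_force: [0.3, -0.3, 4.7]
eef_pos: [0.4852, 0.1582, 0.1895]
contact_force: [1.0, 0.9, 5.5]
eef_pos: [0.4852, 0.1583, 0.1895]
contact_force: [0.4, 0.4, 4.5]
10.8 0.18349180490563796 [0.48520928 0.15825981 0.18946075] [0.41220017 0.40025526 4.51089581]
[[-0.373  0.001  0.928]
 [-0.928  0.    -0.373]
 [-0.    -1.     0.001]]
comb (array([ 465.9, -202. ]), array([12.8, 42.2]), 18.5)
big (array([ 588.7, -215.8]), array([20.6, 47. ]), -60.3)
blue (array([ 584.1, -292.5]), array([16.4, 32.6]), 14.6)
```

View pics/s4.png

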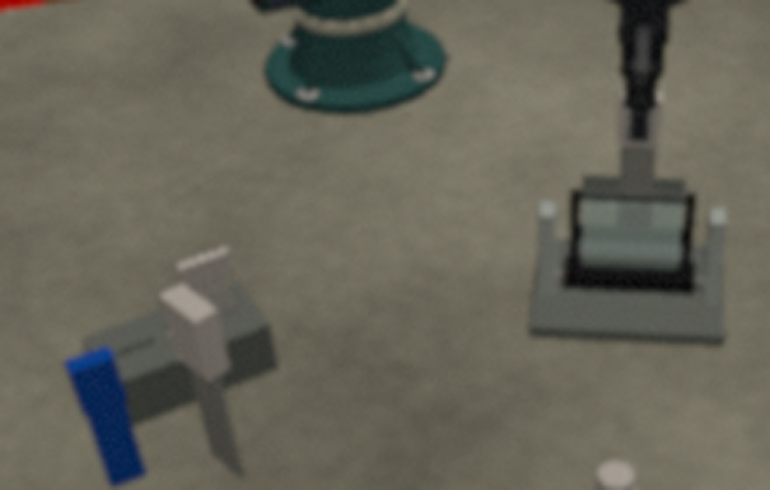

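The blade is visible through the glass at (635,215), upright between the plates, with the handle gripped and the other pieces where they were. It is still and drag is about 5–6 N, so I'm handing in.

```bash
python3 -c "from cell import *; print(hand_in())"
```

```text
the job is handed in; nothing more can be done
None
```

The plain white gauge is out of its stand and held upright between the glass plates, with the handle still in the gripper. I handed it in at about 10.8 s on the robot's clock; no verdict was reported.

- **Depth:** The blade's lower end is about 43 mm below the mouth. It first touched both plates at about 36–37 mm, within the 33–59 mm given.
- **Drag:** It was about 5.4 N in the last slow step. At rest the reading averaged about 5.8 N. Both are net of the 1.06 N baseline (the gauge's weight), and the last readings scattered by about ±0.6 N. That is slightly above the 5 N asked for.
- **Hold:** The arm's position stayed within 0.1 mm over the last half second, with the gripper's opening steady and the tool vertical. The last picture shows the blade upright behind the glass.
- **Other objects:** In the last picture the comb, the larger white gauge and the blue one are unmoved, within measuring noise. I did not measure the reagent bottle, amber jar or beaker again; the arm's path stayed well clear of them.
- **Camera disagreement:** The cameras disagreed by up to about 3 mm on the gauge and the mouth. I went with the close wrist view (the grasp point about 1 mm off it), and both the grip and the entry into the mouth fitted.

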